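Clamp a stake in the guarded stake vice

ROBOT

A 6-joint arm with a two-finger parallel gripper is mounted at the origin on the work surface. World frame = base frame: x ahead of the robot, y to its left, z up, the work surface at z = 0. Lengths are in mm, angles in rad, forces in N, time in s.
With the tool pointing down it reaches from about 325 to 775 mm from the base axis. Payload 5.5 kg.
Tool frame: the origin (TCP) lies at the centre of the arm's flange, where the gripper is bolted on; the fingertips stand 173 mm ahead of it and the grasp point (between the pads) lies 155 mm ahead of it; z points along the fingers, y is the line along which they close (so a half turn about z gives the same grasp; the last joint's range is limited). The gripper opens to 85 mm and grips with 20 to 120 N. Pads are 22 mm wide; open, the fingers measure 114 mm over their backs; the gripper's body (76 mm by 85 mm) begins 54 mm behind the grasp point. The pads swing forward as they close: fully open they stand 13 mm farther back than shut.
Start: joints at [-1.308, 0.091, 1.231, -0, 1.82, -0.057], TCP at [188.626, -569.595, 404.675] pointing down, gripper open.
Joint ranges: [-2.87, 2.87], [-0.86, 2.18], [0.17, 2.46], [-1.51, 4.65], [0.06, 2.69], [-2.65, 2.65]. Speed limits (rad/s): [2.57, 2.57, 3.01, 3.14, 3.14, 3.14].

INTERFACE

Orientations are given as a unit quaternion [w, x, y, z].
In Python, from rig import arm, cams gives the robot as it stands.
- The arm moves only by the tool play_rows, never from a script. Its argument "steps" is one flat list of numbers, 4 for each row, row after row: the shift along the tool's x, y, z in cm, then the turn about the tool's z in rad. In form: [dx, dy, dz, yaw, dx, dy, dz, yaw, ...]. A call has 1 to 12 rows; each row shifts and turns the commanded pose from where the row before left it, along the tool's axes as they then stand; what a row does not reach is not made up. A row lasts 1/10 s, in which the tool goes at most 50 mm and 8.59 degrees, less where a joint would pass 70% of its speed; a pose out of reach is approached as far as the arm can. A call with a gripper value outside its range is refused whole. "claw" is the closure, from 0 (fully open) to 1 (shut), set as the call begins (left out, the last holds). The fingers move at their own pace and stop on an object; the grip force is fixed at half the most. Time passes only in rows, so rows that do not move let the fingers close. It gives the time, the measured TCP pose, the force, the opening and the grip force at its end, in the units of the state.
- arm.get_obs(): the state, without advancing time (a new reading comes with each control period).
- cams.grab_frame(name): name is "scene" or "side" or "wrist"; returns a dict with "image" (384x512x3 uint8, red, green, blue), "depth" (384x512 float32, mm along the optical axis (not along the pixel's ray), 0 where there is no reading), "fovy" (degrees; the focal length in pixels is half the picture's height over the tangent of half this angle, whatever the lens; pixels are square), "cx", "cy" (the principal point, pixels), "R" (3x3) and "t" (3): a world point X has camera coordinates R X + t; the wrist camera has in their place "mount" (4x4, takes a point from camera to tool coordinates, whose origin is the TCP and whose axes are the flange's). Camera axes: x right, y down, z forward; pixel columns grow to the right and rows downward; lengths in mm; the calibration is good to about 2 mm. A picture is of the moment at which its call begins: read the wrist's pose just before it.
- arm.job_done(): hands the job in; it is judged then, once.
The state is a dict: "time_s": time; "joint_positions": joint angles; "qd": joint speeds; "joint_efforts": joint torques, N m; "ee_pos": TCP position; "ee_rot": TCP orientation; "contact_force": force on the tool from outside, world axes, zero at the start; "wrist_torque": the same for the moment, N m; "grip_width": opening from 0.0 (shut) to 1.0 (fully open); "grip_force": force on a finger pad.
Only numpy, scipy, OpenCV 4.12 (cv2) and the standard library are available. Lean on these libraries where they do the work, as an engineer would, in place of code of your own. Each camera call takes 0.05 s, during which the arm holds its last target. There are 200 camera calls.

TASK

Stand the mushroom stake on the bed of the green stake vice, lengthwise between and centred on its jaws, and let it go. Then reach through the opening of the guard plate and turn the sunken knob clockwise until you feel the jaw close up and grip the stake snugly between the jaws; stop there, because forcing the knob bruises the stake, and take the hand out. Work the jaw only by the knob, do not lean on the guard, and leave the other things on the bench where they are.

Things in the scene. Friction and masses are not known exactly. Their poses are not given: they have to be found in the camera images.
- stake: Loose steel mushroom stake standing on the bench, about 0.4 kg. Rectangular foot 56 (own x) x 24 (own y) x 30 high; centred on it a neck 18 in diameter to 39 high and a domed head 30 in diameter to 51 high. Origin: centre of the underside, z up. Grip the foot over its 56 mm length, or the head. It goes into the vice with its own x along the vice's x, either way round.
- vice: Fixed stake vice: green base casting 112 (own x) x 236 (own y) x 20 high. Origin: centre of its underside, z up. From y = -114 to -2 mm a square knob housing with 8 mm walls, open inside down to the casting, rises to 58 and carries the guard. Moving jaw at y = +10 to +30 at the start; fixed anvil jaw beyond (see bed).
- bed (a point): Point on the flat bed (casting top, 20 above the bench) at vice (0, +47, 20) mm, axes as the vice. Set the stake's centre down 2 mm short of it in y (3 mm either way fits). Fixed anvil jaw: 36 wide (x), 25 thick, 26 above the bed; shimmed from day to day, its face lies 14 to 23 mm beyond this point in y, unreported. The jaw pushes the stake up to it.
- guard: Fixed steel guard plate 112 x 112 x 4 on the knob housing, its top 62 above the bench, with an octagonal opening 80 across flats. Origin: centre of the plate's underside, on the knob's axis; axes as the vice. Fully open fingers do not fit through it; fingers opened to 34 do.
- knob_grip (a point): Point on the sunken knob's axis, 42 above the bench, in the middle of its grip bar; own x runs along the bar. The black knob: a disc 44 in diameter from 20 to 26 above the bench, and on it an upright bar 40 long, 14 thick, from 26 to 54 above the bench (its top 8 below the guard's top). A torque read at rest between small turns is lower than one read in motion: compare like with like.
- knob (a joint): Knob angle in rad: 0 at the start (bar along the vice's x, jaw fully back), growing clockwise seen from above, to 2.5. Moves the jaw 8 mm along vice +y per rad. Constant running friction about 0.18 N m, which also holds it where left (up to 22 N at the jaw). 10 N at the jaw adds 0.08 N m; pushing the loose stake along adds 0.01 to 0.04.
- jaw: Moving jaw: sprung steel block 36 (x) x 20 (y), top 27 above the bed; slides along vice y as the knob turns. Origin: on the bed, below the middle of its gripping face (looking to +y). Once the stake meets the anvil, its force grows about 1.5 N per 0.01 rad of knob. Snug is 5 to 21 N: stop when the torque is 0.06 to 0.1 N m over that of free turning. Over 35 N bruises.
- bowl: Bystander: small copper bowl, 90 in diameter, 40 high; origin at the underside's centre.
- jar: Bystander: glass jar with a metal lid, 60 in diameter, 80 high; origin at the underside's centre.
- graver: Bystander: small hand tool with a wooden handle, lying; origin below its middle.
- hammer: Bystander: hammer with a wooden handle, lying; origin below its middle.
Things that resemble listed ones, but are neither listed nor needed, are in the scene too. Leave any black or orange look-alike of the stake alone.

How it is judged:
By the outcome, as a careful person would: the job done as asked, in the order asked, and still so for the second after the job is handed in, with the robot touching nothing.
It also fails if it takes over 72 s, if anything falls off the work surface, if the arm or the gripper's body presses on something with over 40 N, if the wrist force passes 120 N, or if a joint passes its speed limit or range.

## Working session

There is one attempt and no reset: what is moved stays moved. The work goes in short steps, Python scripts to look and compute and a tool call to move; the robot and the scene stay as the last step left them, time stands still between calls to the robot, and variables do not carry over. Pictures are saved under pics/ and viewed, at most 10 in all, crops included, and the job is handed in when it is done.

Besides the shell and the picture viewer there is one more tool, called after ">>>" by a JSON object that holds its "method" and its "body". play_rows: Moves the arm, as the interface text tells. Its arguments: {"type":"object","properties":{"steps":{"type":"array","items":{"type":"number"}},"claw":{"type":"number"}},"required":["steps"]}

```bash
mkdir -p pics; cat > h.py <<'E'
import numpy as np, cv2
from rig import arm, cams
from scipy.spatial.transform import Rotation as Ro
def f(g): return g["image"].shape[0]/2/np.tan(np.radians(g["fovy"])/2)
def Rq(q): return Ro.from_quat([q[1],q[2],q[3],q[0]]).as_matrix()
def pose(g,o):
    # camera->world R,t
    if "R" in g and g["R"] is not None:
        R=np.array(g["R"]);t=np.array(g["t"]);return R.T,-R.T@t
    M=np.array(g["mount"]);T=Rq(o["ee_rot"]);return T@M[:3,:3],T@M[:3,3]+np.array(o["ee_pos"])
def grab(n):
    o=arm.get_obs();g=cams.grab_frame(n);g["Rw"],g["tw"]=pose(g,o);return g
def plane(g,u,v,z):
    F=f(g);d=g["Rw"]@np.array([(u-g["cx"])/F,(v-g["cy"])/F,1]);return g["tw"]+d*(z-g["tw"][2])/d[2]
def cloud(g):
    F=f(g);v,u=np.mgrid[0:384,0:512];D=g["depth"].astype(float)
    P=np.stack([(u-g["cx"])/F*D,(v-g["cy"])/F*D,D],-1);W=P@g["Rw"].T+g["tw"];W[D==0]=np.nan;return W
def save(im,n): cv2.imwrite(n,im[...,::-1])
E
python3 - <<'E'
from h import *
o=arm.get_obs();print(o)
a=grab("scene");b=grab("side");c=grab("wrist")
for n,g in zip("abc",(a,b,c)): print(n,f(g),g["cx"],g["cy"],g["tw"],g["Rw"][:,2])
np.savez("g0.npz",sc=a["image"],si=b["image"])
save(a["image"],"pics/scene.png");save(b["image"],"pics/side.png")
save(np.vstack([a["image"]]),"pics/s0.png");print(c.get("mount"))
E
```

```text
{'time_s': 0.0, 'joint_positions': array([-1.30769978e+00,  9.18734901e-02,  1.23192529e+00, -2.16016172e-05,
        1.81979726e+00, -5.66883301e-02]), 'qd': array([ 0.00065801,  0.0002889 ,  0.00148528,  0.00035214, -0.00118651,
        0.00177657]), 'joint_efforts': array([ 3.68457113e-04, -4.58727551e+01, -4.18022811e+01, -9.30520514e-05,
        1.16309960e-02, -2.88892068e-05]), 'ee_pos': array([ 188.63311645, -569.63356103,  403.51951125]), 'ee_rot': array([-9.95284813e-04,  9.87244341e-01,  1.59209321e-01, -1.13610099e-04]), 'contact_force': array([-1.11079683,  0.37637269,  0.51181282]), 'wrist_torque': array([-0.06783949,  0.00605515,  0.01715239]), 'grip_force': 0.0, 'grip_width': 0.9983101677564576}
a 409.005773440858 258.6633392602714 191.8978225764637 [1246.28074963 -346.73657726  849.90079801] [-0.6252661   0.29085023 -0.72418813]
b 454.57075236968967 252.5228481459958 187.00290227254675 [250.29030689 698.82293392 955.14529887] [ 0.2782359  -0.6032212  -0.74746838]
c 307.96651147128443 256.5149474105656 191.08931610998508 [ 260.09489761 -546.24760534  373.30778508] [-0.27994023 -0.09111871 -0.95568344]
[[-3.74217560e-04 -9.55653078e-01 -2.94494574e-01  7.51742819e+01]
 [ 9.99999872e-01 -4.58063391e-04  2.15732933e-04  3.14405761e-01]
 [-3.41063025e-04 -2.94494456e-01  9.55653127e-01  3.03345285e+01]
 [ 0.00000000e+00  0.00000000e+00  0.00000000e+00  1.00000000e+00]]
```

View pics/scene.png

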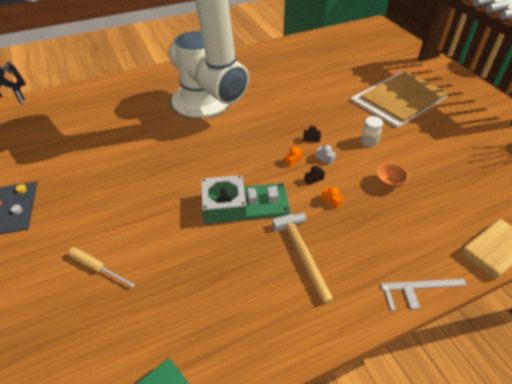

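View pics/side.png

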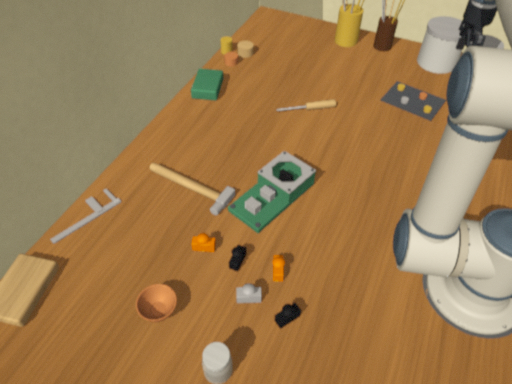

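Scene: the vice is near (245,200). Stake candidates are grey (326,154), black (312,133) and (315,175), and orange (292,156) and (332,197). I choose the grey steel one, at (249,293) in the side view. Next I'll check it in a close crop and measure.

```bash
python3 - <<'E'
from h import *
a=grab("scene");b=grab("side")
for n,g,(u,v) in (("sc",a,(326,154)),("si",b,(249,293))):
    W=cloud(g); print(n,"depth valid",(g["depth"]>0).mean())
    print("stake px",plane(g,u,v,25))
    hsv=cv2.cvtColor(g["image"],cv2.COLOR_RGB2HSV)
    m=(hsv[...,1]<70)&(hsv[...,2]>90); sel=np.zeros_like(m); sel[v-22:v+22,u-22:u+22]=1; m&=sel
    P=W[m]; P=P[(P[:,2]>5)&(P[:,2]<70)]; print(len(P),P[:,2].max())
    hd=P[P[:,2]>42]; ft=P[(P[:,2]>24)&(P[:,2]<34)]
    print("head",hd.mean(0) if len(hd) else 0, "foot top",len(ft),ft.mean(0))
    r=cv2.minAreaRect(P[:,:2].astype(np.float32));print(r)
    # green vice
    gm=(hsv[...,0]>55)&(hsv[...,0]<90)&(hsv[...,1]>90)
    x=W[...,0];y=W[...,1];z=W[...,2]
    s=plane(g,*( (245,200) if n=="sc" else (272,190)),30);print("vice approx",s)
    near=(np.hypot(x-s[0],y-s[1])<180)
    top=near&(abs(z-62)<5); print("guard",top.sum(),cv2.minAreaRect(W[top][:,:2].astype(np.float32)))
    bed=near&gm&(abs(z-20)<6);print("bed",bed.sum(),cv2.minAreaRect(W[bed][:,:2].astype(np.float32)))
    al=near&(z>14)&(z<70)&(gm|top);print("all",cv2.minAreaRect(W[al][:,:2].astype(np.float32)))
A=a["image"][110:225,190:350];B=b["image"][140:330,190:330]
save(np.hstack([cv2.resize(A,None,fx=2.8,fy=2.8,interpolation=3),cv2.resize(B,(237,322),interpolation=3)]),"pics/crop1.png")
E
```

```text
sc depth valid 0.9960428873697916
stake px [475.54127121 238.53041615  25.        ]
218 53.349397927411815
head [473.05552615 237.77527163  48.47147763] foot top 82 [474.51438151 239.45275435  29.45324788]
((470.1879577636719, 239.2635955810547), (54.590606689453125, 28.063995361328125), 31.80763053894043)
vice approx [550.33809402 -63.92404633  30.        ]
guard 828 ((522.1107788085938, -115.99655151367188), (111.82381439208984, 118.33160400390625), 72.24445343017578)
bed 1004 ((544.5514526367188, -61.577659606933594), (226.76365661621094, 111.97645568847656), 71.70063018798828)
all ((541.9544677734375, -61.860076904296875), (229.35458374023438, 118.74649810791016), 71.1489028930664)
si depth valid 0.9958852132161459
stake px [467.40293321 242.80729343  25.        ]
381 53.301341597110536
head [468.21586441 245.37210686  46.26872541] foot top 167 [467.26102826 246.61103494  28.36468798]
((468.64495849609375, 244.9963836669922), (54.694862365722656, 27.47173309326172), 26.378299713134766)
vice approx [542.39794924 -60.53214744  30.        ]
guard 789 ((524.8624267578125, -114.44647216796875), (117.525634765625, 115.63741302490234), 72.54586029052734)
bed 1249 ((540.9708251953125, -53.22675323486328), (229.82785034179688, 110.44773864746094), 71.8852767944336)
all ((541.5468139648438, -57.39485168457031), (236.77926635742188, 116.07462310791016), 73.20687866210938)
```

View pics/crop1.png

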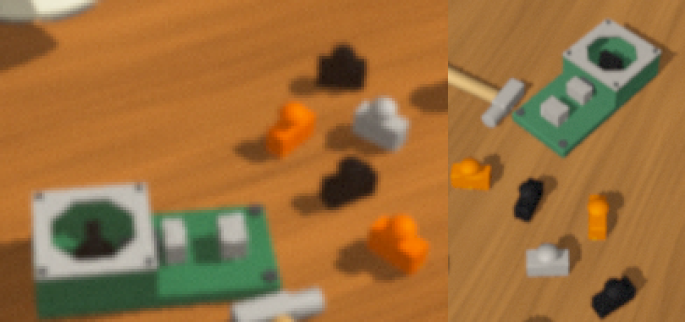

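The crop confirms it: the only grey mushroom stake is at about (380,125) in the crop, scene (326,154). I'm moving above it.

>>> {"method": "play_rows", "body": {"steps": [2.6,-3.42,0.36,0,2.6,-3.42,0.36,0,2.6,-3.42,0.36,0,2.6,-3.42,0.36,0,2.6,-3.42,0.36,0,2.6,-3.42,0.36,0,2.6,-3.42,0.36,0,2.6,-3.42,0.36,0,2.6,-3.42,0.36,0,2.6,-3.42,0.36,0,2.6,-3.42,0.36,0,2.6,-3.42,0.36,0], "claw": 0}}

```text
time_s: 1.45
ee_pos: [355.7, -80.2, 361.5]
ee_rot: [0.0, 0.987, 0.159, 0.0]
contact_force: [1.5, -0.2, 0.1]
grip_width: 0.998
grip_force: 0.0
```

>>> {"method": "play_rows", "body": {"steps": [2.6,-3.42,0.36,0,2.6,-3.42,0.36,0,2.6,-3.42,0.36,0,2.6,-3.42,0.36,0,2.6,-3.42,0.36,0,2.6,-3.42,0.36,0,2.6,-3.42,0.36,0,2.6,-3.42,0.36,0,0,0,0,0]}}

```text
time_s: 2.35
ee_pos: [467.7, 247.0, 330.3]
ee_rot: [-0.0, 0.987, 0.161, -0.002]
contact_force: [-0.5, -0.6, -0.3]
grip_width: 1.003
grip_force: 0.0
```

>>> {"method": "play_rows", "body": {"steps": [0,0,0,-0.145,0,0,0,-0.145,0,0,0,-0.145,0,0,0,-0.145,0,0,0,-0.145,0,0,0,-0.145,0,0,0,-0.145,0,0,0,-0.145,0,0,0,-0.145,0,0,0,-0.145,0,0,0,-0.145,0,0,0,-0.145]}}

```text
time_s: 3.55
ee_pos: [467.1, 242.6, 332.8]
ee_rot: [0.0, 0.513, 0.859, -0.0]
contact_force: [0.6, 0.3, -0.3]
grip_width: 1.0
grip_force: 0.0
```

```bash
cat >> h.py <<'E'
def togo(target,zt,ang):
    """shift in tool axes (cm) and yaw to bring TCP to world target xy, height zt, tool y along ang deg (mod 180)"""
    o=arm.get_obs();R=Rq(o["ee_rot"]);d=R.T@(np.array([*target[:2],zt])-o["ee_pos"])/10
    a=np.degrees(np.arctan2(R[1,1],R[0,1]));dy=-((ang-a+90)%180-90)
    return d.round(2),round(np.radians(dy),3)
E
python3 - <<'E'
from h import *
g=grab("wrist");W=cloud(g);im=g["image"];hsv=cv2.cvtColor(im,cv2.COLOR_RGB2HSV)
z=W[...,2];near=np.hypot(W[...,0]-469,W[...,1]-242)<45
m=near&(z>5)&(z<60)&(hsv[...,1]<80);ft=m&(abs(z-30)<4);hd=m&(z>42)
F=f(g)
def toplane(mask,zz):
    v,u=np.nonzero(mask);return np.array([plane(g,a,b,zz)[:2] for a,b in zip(u,v)],np.float32)
P=toplane(ft|hd,30);print("foot",ft.sum(),z[ft].mean(),cv2.minAreaRect(toplane(ft,30)))
H=W[hd];print("head",hd.sum(),H[:,2].max(),cv2.minEnclosingCircle(toplane(hd,45)))
r=cv2.minAreaRect(toplane(ft,30));ang=r[2] if r[1][0]>r[1][1] else r[2]-90
print(togo(r[0],176,ang))
print("near others", [tuple(np.round(x)) for x in W[(z>8)&(z<60)&(~near)][::400]])
save(im,"pics/w1.png")
E
```

```text
foot 862 30.336878890128034 ((468.6956787109375, 242.8635711669922), (55.532352447509766, 24.35390853881836), 26.95943260192871)
head 829 52.80755431582631 ((468.7642517089844, 242.76441955566406), 14.590689659118652)
(array([-0.06,  0.15, 15.68]), np.float64(0.031))
near others [(np.float64(434.0), np.float64(397.0), np.float64(9.0)), (np.float64(463.0), np.float64(392.0), np.float64(59.0)), (np.float64(462.0), np.float64(389.0), np.float64(51.0)), (np.float64(476.0), np.float64(394.0), np.float64(40.0)), (np.float64(375.0), np.float64(273.0), np.float64(31.0)), (np.float64(373.0), np.float64(264.0), np.float64(46.0)), (np.float64(365.0), np.float64(254.0), np.float64(50.0)), (np.float64(390.0), np.float64(263.0), np.float64(30.0)), (np.float64(602.0), np.float64(373.0), np.float64(34.0)), (np.float64(382.0), np.float64(251.0), np.float64(30.0)), (np.float64(382.0), np.float64(249.0), np.float64(44.0)), (np.float64(598.0), np.float64(361.0), np.float64(40.0)), (np.float64(651.0), np.float64(381.0), np.float64(15.0)), (np.float64(657.0), np.float64(377.0), np.float64(16.0)), (np.floa
[... 448 characters left out ...]
37.0)), (np.float64(421.0), np.float64(171.0), np.float64(29.0)), (np.float64(429.0), np.float64(161.0), np.float64(31.0)), (np.float64(440.0), np.float64(160.0), np.float64(44.0)), (np.float64(453.0), np.float64(137.0), np.float64(9.0)), (np.float64(542.0), np.float64(190.0), np.float64(30.0)), (np.float64(524.0), np.float64(158.0), np.float64(11.0)), (np.float64(526.0), np.float64(162.0), np.float64(30.0)), (np.float64(533.0), np.float64(167.0), np.float64(51.0)), (np.float64(534.0), np.float64(155.0), np.float64(49.0)), (np.float64(606.0), np.float64(146.0), np.float64(9.0)), (np.float64(612.0), np.float64(151.0), np.float64(31.0)), (np.float64(531.0), np.float64(66.0), np.float64(15.0))]
```

View pics/w1.png

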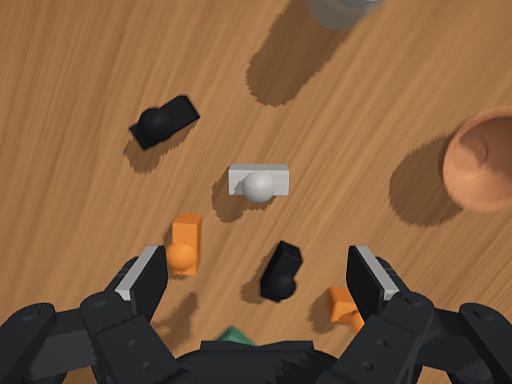

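Wrist view: the grey stake is clean at (258,180), and its neighbours are clear of the finger lanes. I'm descending to grip it.

>>> {"method": "play_rows", "body": {"steps": [0,0.15,2.4,0.03,0,0,2.4,0,0,0,2.4,0,0,0,2.4,0,0,0,2.4,0,0,0,2.0,0,0,0,1.2,0,0,0,0.5,0,0,0,0,0,0,0,0,0]}}

```text
time_s: 4.6
ee_pos: [469.0, 244.0, 176.9]
ee_rot: [0.001, 0.528, 0.849, 0.001]
contact_force: [0.4, 0.0, -0.3]
grip_width: 1.0
grip_force: 0.0
```

>>> {"method": "play_rows", "body": {"steps": [0,0,0,0,0,0,0,0,0,0,0,0,0,0,0,0,0,0,0,0,0,0,0,0,0,0,0,0,0,0,0,0], "claw": 1}}

```text
time_s: 5.4
ee_pos: [468.9, 244.1, 177.0]
ee_rot: [0.001, 0.528, 0.849, 0.001]
contact_force: [-1.5, -0.1, 4.9]
grip_width: 0.645
grip_force: 66.2
```

>>> {"method": "play_rows", "body": {"steps": [0,0,-0.5,0,0,0,-1.5,0,0,0,-3.2,0,0,0,-3.7,0,0,0,-3.7,0,0,0,-3.7,0]}}

```text
time_s: 6.0
ee_pos: [468.1, 243.7, 340.4]
ee_rot: [-0.0, 0.528, 0.849, -0.0]
contact_force: [1.1, 0.3, -3.1]
grip_width: 0.643
grip_force: 65.2
```

>>> {"method": "play_rows", "body": {"steps": [-2,-0.3,0,0,-4.2,-0.6,0,0,-4.2,-0.6,0,0,-4.2,-0.5,0,0,-4.2,-0.5,0,0,-4.2,-0.5,0,0,-3.0,-0.5,0,0,-1,0,0,0]}}

```text
time_s: 6.8
ee_pos: [557.0, -16.6, 338.7]
ee_rot: [-0.0, 0.529, 0.848, -0.001]
contact_force: [0.4, 0.5, -4.2]
grip_width: 0.645
grip_force: 65.2
```

>>> {"method": "play_rows", "body": {"steps": [0,0,0,0.11,0,0,0,0.11,0,0,0,0.11,0,0,0,0.11,0,0,0,0.11,0,0,0,0.11,0,0,0,0.11,0,0,0,0]}}

```text
time_s: 7.6
ee_pos: [556.6, -13.0, 338.8]
ee_rot: [-0.0, 0.808, 0.589, -0.0]
contact_force: [0.1, -0.3, -3.6]
grip_width: 0.642
grip_force: 65.2
```

```bash
python3 - <<'E'
from h import *
o=arm.get_obs();print(o["ee_pos"],o["grip_width"],o["contact_force"])
g=grab("wrist");im=g["image"];save(im,"pics/w2.png")
np.save("w2d.npy",g["depth"])
E
```

```text
[556.6156769  -13.04942522 338.82253994] 0.6418243509433412 [ 0.05614309 -0.28418076 -3.60978221]
```

View pics/w2.png

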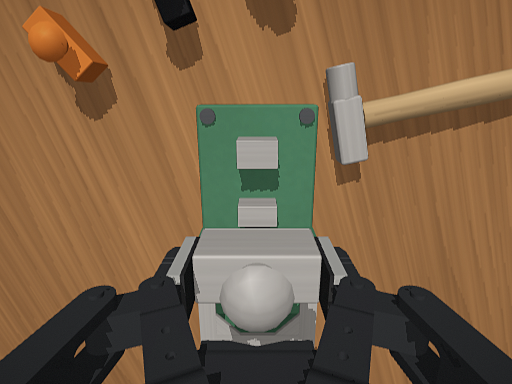

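Wrist view: moving jaw near (258,207), anvil at (258,152), bolts at (207,116) and (307,116). I'll measure the jaw tops and the casting edges.

```bash
cat > m.py <<'E'
from h import *
g=grab("wrist");W=cloud(g);hsv=cv2.cvtColor(g["image"],cv2.COLOR_RGB2HSV);z=W[...,2]
def rect(mask,zz,name):
    mask=cv2.morphologyEx(mask.astype(np.uint8),cv2.MORPH_OPEN,np.ones((2,2)))
    v,u=np.nonzero(mask);P=np.array([plane(g,a,b,zz)[:2] for a,b in zip(u,v)],np.float32)
    r=cv2.minAreaRect(P);print(name,len(P),round(float(z[mask>0].mean()),1),np.round(r[0],1),np.round(r[1],1),round(r[2],2));return P,r
V,U=np.mgrid[0:384,0:512]
grey=hsv[...,1]<70
green=(hsv[...,0]>55)&(hsv[...,0]<95)&(hsv[...,1]>70)
an=grey&(V>130)&(V<175)&(U>225)&(U<290)&(abs(z-46)<4)
mj=grey&(V>190)&(V<226)&(U>225)&(U<290)&(abs(z-47)<4)
cast=(abs(z-20)<4)&(V>95)&(V<226)&(U>185)&(U<330)
Pa,ra=rect(an,46,"anvil");Pm,rm=rect(mj,47,"jaw");Pc,rc=rect(cast,20,"cast")
c=cv2.boxPoints(rc);
# edges of casting: left/right fit
for th in (71.5,72,72.5,73,73.5):
    y=np.array([np.cos(np.radians(th)),np.sin(np.radians(th))]);x=np.array([y[1],-y[0]])
    s=lambda P:(np.round(np.percentile(P@x,[1,99]),1),np.round(np.percentile(P@y,[1,99]),1))
    print(th,"cast",s(Pc),"anv",s(Pa),"jaw",s(Pm))
# side edges direction
rows=[v for v in range(110,220,2)]
L=[];Rr=[]
for v in rows:
    u=np.nonzero(cast[v])[0]
    L.append(plane(g,u.min(),v,20)[:2]);Rr.append(plane(g,u.max(),v,20)[:2])
for e in (L,Rr):
    l=cv2.fitLine(np.array(e,np.float32),cv2.DIST_HUBER,0,.01,.01).ravel();print("edge ang",np.degrees(np.arctan2(l[1],l[0]))%180,l[2:])
# stake in hand?
E
python3 m.py
```

```text
anvil 1204 nan [565.6  11.7] [24.3 35.6] 72.34
jaw 810 47.0 [548.7 -41.6] [19.6 35.8] 72.35
cast 11444 nan [560.1  -6.2] [117.6 111.2] 72.33
71.5 cast (array([478.5, 587.8]), array([114.5, 230.2])) anv (array([515. , 550.3]), array([178.3, 202.8])) jaw (array([515.7, 551.3]), array([124.7, 144.4]))
72 cast (array([480. , 589.3]), array([109.7, 225.7])) anv (array([516.7, 551.9]), array([173.7, 198.1])) jaw (array([516.9, 552.4]), array([120.2, 139.7]))
72.5 cast (array([481.4, 590.8]), array([104.9, 221.1])) anv (array([518.3, 553.5]), array([169. , 193.4])) jaw (array([518. , 553.5]), array([115.5, 135.1]))
73 cast (array([482.8, 592.2]), array([100.5, 216.2])) anv (array([519.9, 555.1]), array([164.3, 188.8])) jaw (array([519.2, 554.6]), array([110.7, 130.5]))
73.5 cast (array([484.2, 593.6]), array([ 95.7, 211.5])) anv (array([521.5, 556.6]), array([159.5, 184.1])) jaw (array([520.2, 555.6]), array([106. , 125.8]))
edge ang 72.31071 [508.13864  15.01965]
edge ang 72.26021 [615.056    -12.110439]
```

```bash
python3 - <<'E'
from h import *
o=arm.get_obs();g=grab("wrist");W=cloud(g);R=Rq(o["ee_rot"]);T=(W-o["ee_pos"])@R
hsv=cv2.cvtColor(g["image"],cv2.COLOR_RGB2HSV);V,U=np.mgrid[0:384,0:512]
m=(hsv[...,1]<60)&(hsv[...,2]>100)&(V>225)&(V<330)&(U>192)&(U<322)&(T[...,2]>100)&(T[...,2]<182)
ft=m&(abs(T[...,2]-147)<3);print("foot top",ft.sum(),np.percentile(T[ft],[1,50,99],axis=0).round(1))
sd=m&(T[...,2]>152);print("side face",sd.sum(),np.percentile(T[sd],[2,50,98],axis=0).round(1))
hd=m&(T[...,2]<141);print("head",hd.sum(),np.percentile(T[hd],[1,50,99],axis=0).round(1))
t=m&(T[...,2]<np.nanmin(T[hd][:,2])+1.5);print("apex",T[t].mean(0))
print(togo((556.45,-17.3),200,72.3-90),np.degrees(np.arctan2(R[1,0],R[0,0])))
print(R[:,2])
E
```

```text
foot top 4086 [[-12.8 -26.6 145.1]
 [  4.1   0.5 146.5]
 [ 10.7  27.2 149.7]]
side face 2510 [[  9.6 -26.3 152.4]
 [ 10.2   0.5 162.4]
 [ 10.8  27.  174.6]]
head 3748 [[-10.7 -13.2 125.2]
 [  3.1   0.5 128.6]
 [ 12.5  13.7 134.6]]
apex [ -0.97575644   0.22002678 125.67496149]
(array([-0.39,  0.1 , 13.88]), np.float64(0.001)) 72.37675513207954
[-3.19676756e-04  2.58919739e-04 -9.99999915e-01]
```

>>> {"method": "play_rows", "body": {"steps": [-0.26,0.07,1.0,0,0,0,2.5,0,0,0,2.5,0,0,0,2.5,0,0,0,2.0,0,0,0,1.5,0,0,0,0.8,0,0,0,0.5,0,0,0,0.3,0,0,0,0,0]}}

```text
time_s: 8.75
ee_pos: [556.9, -16.4, 203.1]
ee_rot: [0.0, 0.808, 0.589, 0.0]
contact_force: [-0.1, -0.3, -3.5]
grip_width: 0.642
grip_force: 65.2
```

```bash
python3 - <<'E'
from h import *
o=arm.get_obs();print(o["ee_pos"],o["contact_force"],o["wrist_torque"]);print(togo((556.45,-17.3),197,72.3-90))
a=grab("scene");b=grab("side")
save(np.hstack([cv2.resize(g["image"][v-45:v+45,u-50:u+50],None,fx=4,fy=4,interpolation=3) for g,u,v in((a,250,195),(b,270,190))]),"pics/p1.png")
E
```

```text
[556.86124217 -16.36352166 203.12312957] [-0.05275302 -0.31278809 -3.46209751] [ 0.00965865 -0.03706191  0.01008633]
(array([-0.1 , -0.01,  0.61]), np.float64(-0.002))
```

View pics/p1.png

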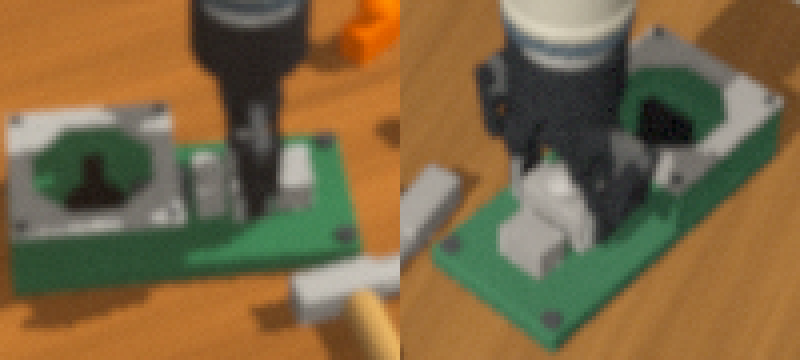

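The picture shows the stake between the jaws, about 6 mm above the bed. I'm lowering to contact.

>>> {"method": "play_rows", "body": {"steps": [0,0,0.2,0,0,0,0.2,0,0,0,0,0,0,0,0,0]}}

```text
time_s: 9.25
ee_pos: [556.6, -16.3, 198.6]
ee_rot: [-0.0, 0.808, 0.589, -0.0]
contact_force: [-0.7, -0.2, -3.2]
grip_width: 0.646
grip_force: 65.2
```

>>> {"method": "play_rows", "body": {"steps": [0,0,0.1,0,0,0,0,0,0,0,0,0]}}

```text
time_s: 9.55
ee_pos: [556.7, -16.4, 197.6]
ee_rot: [-0.0, 0.808, 0.589, -0.0]
contact_force: [0.1, -0.8, -3.5]
grip_width: 0.643
grip_force: 65.2
```

>>> {"method": "play_rows", "body": {"steps": [0,0,0.1,0,0,0,0,0,0,0,0,0]}}

```text
time_s: 9.85
ee_pos: [556.8, -16.3, 197.0]
ee_rot: [0.0, 0.808, 0.589, 0.0]
contact_force: [0.5, -0.7, -2.1]
grip_width: 0.641
grip_force: 65.3
```

>>> {"method": "play_rows", "body": {"steps": [0,0,0,0,0,0,0,0,0,0,0,0,0,0,0,0,0,0,0,0,0,0,0,0], "claw": 0.1}}

```text
time_s: 10.45
ee_pos: [556.7, -16.3, 196.7]
ee_rot: [0.0, 0.808, 0.589, 0.0]
contact_force: [0.7, 0.3, 0.1]
grip_width: 0.899
grip_force: 0.0
```

>>> {"method": "play_rows", "body": {"steps": [0,0,-0.5,0,0,0,-1.5,0,0,0,-3,0,0,0,-3.5,0,0,0,-3.5,0,0,0,-3.0,0,0,0,0,0]}}

```text
time_s: 11.15
ee_pos: [557.0, -16.4, 354.5]
ee_rot: [0.004, 0.808, 0.589, 0.004]
contact_force: [0.3, 0.2, 0.4]
grip_width: 0.898
grip_force: 0.0
```

```bash
cat >> h.py <<'E'
YV=np.array([np.cos(np.radians(72.3)),np.sin(np.radians(72.3))]);XV=np.array([YV[1],-YV[0]]);V0=np.array([548.7,-41.6])-20*YV
def vice(P): d=np.asarray(P)[...,:2]-V0;return np.stack([d@XV,d@YV],-1)
E
python3 - <<'E'
from h import *
o=arm.get_obs();print(o["ee_pos"])
g=grab("wrist");W=cloud(g);hsv=cv2.cvtColor(g["image"],cv2.COLOR_RGB2HSV);z=W[...,2];P=vice(W)
gr=(hsv[...,1]<70)&(abs(P[...,0])<45)
for n,m in (("foottop",gr&(abs(z-50)<2.2)&(P[...,1]>28)&(P[...,1]<62)),("head",gr&(z>62)&(P[...,1]>20)&(P[...,1]<70)),("jaw",gr&(abs(z-47)<2)&(P[...,1]>5)&(P[...,1]<31)),("anvil",gr&(abs(z-46)<2)&(P[...,1]>60)&(P[...,1]<95))):
    print(n,m.sum(),np.percentile(P[m],[1,50,99],axis=0).round(1).tolist(),z[m].max() if m.any() else 0)
save(g["image"],"pics/w3.png");print("V0",V0,"knob",V0-58*YV)
E
```

```text
[556.96883542 -16.36627357 354.4510761 ]
foottop 828 [[-27.3, 29.2], [-4.5, 47.1], [27.4, 56.5]] 52.19285207487138
head 20705 [[-43.4, 38.2], [-0.6, 58.2], [44.3, 66.1]] 277.40955853586416
jaw 650 [[-18.6, 9.5], [-1.6, 18.7], [16.6, 29.3]] 48.99643332961608
anvil 1063 [[-18.3, 64.4], [-0.3, 76.6], [17.0, 88.8]] 47.98667789871911
V0 [542.61933878 -60.65322963] knob [ 524.98542125 -115.90759554]
```

View pics/w3.png

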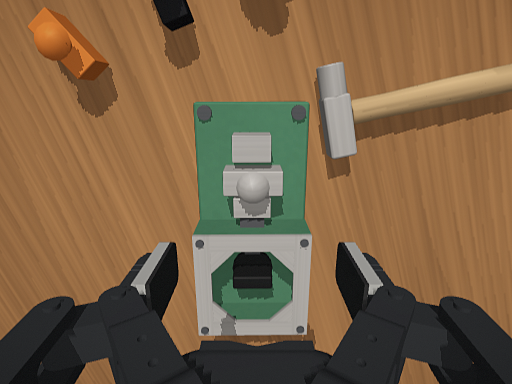

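The stake stands centred between the jaws at about (252,182), and the knob bar shows in the opening at (252,270). I'm moving over the knob.

>>> {"method": "play_rows", "body": {"steps": [-2.5,0,0,0,-3,0,0,0,-3,0,0,0,-1.9,0,0,0,0,0,0,0], "claw": 0.61}}

```text
time_s: 11.7
ee_pos: [524.1, -117.2, 346.0]
ee_rot: [-0.0, 0.809, 0.588, -0.001]
contact_force: [-0.1, 0.3, -0.0]
grip_width: 0.392
grip_force: 0.0
```

>>> {"method": "play_rows", "body": {"steps": [0,0,0,-0.143,0,0,0,-0.143,0,0,0,-0.143,0,0,0,-0.143,0,0,0,-0.143,0,0,0,-0.143,0,0,0,-0.143,0,0,0,-0.143,0,0,0,-0.143,0,0,0,-0.143,0,0,0,-0.143,0,0,0,0]}}

```text
time_s: 12.9
ee_pos: [525.0, -114.5, 346.2]
ee_rot: [-0.0, 0.153, 0.988, 0.0]
contact_force: [0.2, 1.2, -0.4]
grip_width: 0.394
grip_force: 0.0
```

```bash
python3 - <<'E'
from h import *
o=arm.get_obs();print(o["ee_pos"],o["joint_positions"].round(2),o["grip_width"])
g=grab("wrist");W=cloud(g);hsv=cv2.cvtColor(g["image"],cv2.COLOR_RGB2HSV);z=W[...,2];P=vice(W)
sel=np.hypot(P[...,0],P[...,1]+58)<75
b=sel&(hsv[...,2]<70)&(z>51.5)&(z<57);gd=sel&(hsv[...,1]<70)&(abs(z-62)<2)
def pl(m,zz):
    v,u=np.nonzero(m);return vice(np.array([plane(g,a,c,zz) for a,c in zip(u,v)])).astype(np.float32)
for n,m,zz in (("bar",b,54),("guard",gd,62)):
    print(n,m.sum(), [np.round(q,2) for q in cv2.minAreaRect(pl(m,zz))] if m.sum() else 0)
inn=pl(gd,62);A=cv2.findContours(gd.astype(np.uint8),cv2.RETR_CCOMP,cv2.CHAIN_APPROX_NONE)
for c,h in zip(A[0],A[1][0]):
    if h[3]>=0 and cv2.contourArea(c)>500:
        c=c[:,0];q=vice(np.array([plane(g,a,d,62) for a,d in c])).astype(np.float32);print("opening",[np.round(k,1) for k in cv2.minEnclosingCircle(q)],q.min(0),q.max(0))
print(togo(V0-58*YV,260,72.3))
save(g["image"],"pics/w4.png")
E
```

```text
[ 524.99504676 -114.48555292  346.15760663] [-0.28 -0.08  1.51  0.    1.72 -1.54] 0.39377902359726424
bar 647 [array([ -1.13, -58.59]), array([38.59, 13.13]), np.float64(0.41)]
guard 8823 [array([ -0.79, -58.25]), array([111.44, 112.38]), np.float64(0.11)]
opening [array([ -0.8, -58.4]), np.float64(43.5)] [-41.278847 -98.89051 ] [ 40.05906  -17.607723]
(array([-0.05, -0.12,  8.63]), np.float64(-0.002))
```

View pics/w4.png

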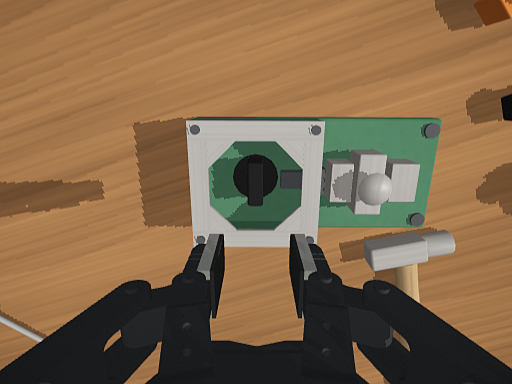

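Wrist view: the bar is at (255,183), along the vice's x and in line with the fingers. I'm descending through the opening.

>>> {"method": "play_rows", "body": {"steps": [0.03,-0.16,1.5,0,0,0,2.5,0,0,0,2.5,0,0,0,2.5,0,0,0,1.5,0,0,0,1.0,0,0,0,0.5,0,0,0,0,0,0,0,0,0]}}

```text
time_s: 13.85
ee_pos: [524.4, -116.9, 227.8]
ee_rot: [0.001, 0.154, 0.988, -0.0]
contact_force: [-0.1, -0.9, -0.2]
grip_width: 0.393
grip_force: 0.0
```

```bash
python3 - <<'E'
from h import *
o=arm.get_obs();print(o["ee_pos"],o["contact_force"],o["wrist_torque"])
print(togo(V0-58.4*YV-0.8*XV,203,72.3))
E
```

```text
[ 524.42078049 -116.88943539  227.79110408] [-0.10607854 -0.88413087 -0.21033261] [-0.01199021  0.03932815  0.01750472]
(array([0.06, 0.07, 2.48]), np.float64(-0.0))
```

>>> {"method": "play_rows", "body": {"steps": [0.06,0.07,0.8,0,0,0,0.8,0,0,0,0.5,0,0,0,0.3,0,0,0,0,0,0,0,0,0]}}

```text
time_s: 14.45
ee_pos: [523.7, -116.0, 202.7]
ee_rot: [-0.0, 0.154, 0.988, -0.0]
contact_force: [0.7, 0.3, 0.1]
grip_width: 0.389
grip_force: 0.0
```

>>> {"method": "play_rows", "body": {"steps": [0,0,0,0,0,0,0,0,0,0,0,0,0,0,0,0,0,0,0,0,0,0,0,0], "claw": 1}}

```text
time_s: 15.05
ee_pos: [523.9, -115.7, 203.3]
ee_rot: [0.0, 0.154, 0.988, 0.0]
contact_force: [-0.6, 4.1, 4.8]
grip_width: 0.152
grip_force: 59.9
```

```bash
cat > s.py <<'E'
from h import *
o=arm.get_obs();R=Rq(o["ee_rot"]);print(o["time_s"],o["ee_pos"].round(1),"ang",round(np.degrees(np.arctan2(R[1,0],R[0,0])),2),"F",o["contact_force"].round(1),"T",o["wrist_torque"].round(3),"w",round(o["grip_width"]*85,1),o["grip_force"].round(0) if hasattr(o["grip_force"],'round') else o["grip_force"],"t6",o["joint_efforts"][5].round(3),"q6",o["joint_positions"][5].round(3))
E
python3 s.py
```

```text
15.05 [ 523.9 -115.7  203.3] ang 162.32 F [-0.6  4.1  4.8] T [ 0.596  0.036 -0.036] w 12.9 59.93276596069336 t6 -0.041 q6 -1.543
```

>>> {"method": "play_rows", "body": {"steps": [0,0,0,0.04,0,0,0,0.04,0,0,0,0.04,0,0,0,0.04,0,0,0,0.04]}}

```text
time_s: 15.55
ee_pos: [523.9, -115.7, 203.3]
ee_rot: [0.0, 0.252, 0.968, 0.0]
contact_force: [-0.9, 3.6, 5.1]
grip_width: 0.152
grip_force: 59.9
```

```bash
python3 s.py
```

```text
15.55 [ 523.9 -115.7  203.3] ang 150.79 F [-0.9  3.6  5.1] T [0.541 0.122 0.184] w 12.9 59.86365616321564 t6 -0.347 q6 -1.342
```

>>> {"method": "play_rows", "body": {"steps": [0,0,0,0.04,0,0,0,0.04,0,0,0,0.04,0,0,0,0.04,0,0,0,0.04]}}

```text
time_s: 16.05
ee_pos: [523.9, -115.7, 203.2]
ee_rot: [0.0, 0.348, 0.938, 0.0]
contact_force: [-0.5, 3.8, 5.9]
grip_width: 0.151
grip_force: 60.0
```

```bash
python3 s.py
```

```text
16.05 [ 523.9 -115.7  203.2] ang 139.33 F [-0.5  3.8  5.9] T [0.556 0.097 0.178] w 12.9 59.9886292219162 t6 -0.331 q6 -1.142
```

>>> {"method": "play_rows", "body": {"steps": [0,0,0,0,0,0,0,0]}}

```text
time_s: 16.25
ee_pos: [523.9, -115.7, 203.3]
ee_rot: [0.0, 0.347, 0.938, 0.0]
contact_force: [0.0, 2.6, 5.0]
grip_width: 0.153
grip_force: 60.0
```

```bash
python3 s.py
```

```text
16.25 [ 523.9 -115.7  203.3] ang 139.39 F [0.  2.6 5. ] T [ 0.569  0.146 -0.089] w 13.0 59.990365505218506 t6 -0.109 q6 -1.143
```

>>> {"method": "play_rows", "body": {"steps": [0,0,0,0.04,0,0,0,0.04,0,0,0,0.04,0,0,0,0.04,0,0,0,0.04]}}

```text
time_s: 16.75
ee_pos: [523.9, -115.7, 203.3]
ee_rot: [0.0, 0.439, 0.898, 0.0]
contact_force: [-0.4, 3.6, 5.2]
grip_width: 0.148
grip_force: 59.9
```

```bash
python3 s.py
```

```text
16.75 [ 523.9 -115.7  203.3] ang 127.87 F [-0.4  3.6  5.2] T [0.53  0.112 0.172] w 12.6 59.891958832740784 t6 -0.328 q6 -0.942
```

>>> {"method": "play_rows", "body": {"steps": [0,0,0,0.04,0,0,0,0.04,0,0,0,0.03,0,0,0,0.02,0,0,0,0.02,0,0,0,0.02]}}

```text
time_s: 17.35
ee_pos: [523.9, -115.8, 203.3]
ee_rot: [0.0, 0.514, 0.858, 0.0]
contact_force: [-0.5, 3.3, 6.2]
grip_width: 0.15
grip_force: 60.0
```

```bash
python3 s.py
```

```text
17.35 [ 523.9 -115.8  203.3] ang 118.18 F [-0.5  3.3  6.2] T [0.547 0.1   0.175] w 12.8 59.98245120048523 t6 -0.065 q6 -0.773
```

>>> {"method": "play_rows", "body": {"steps": [0,0,0,0.02,0,0,0,0.02,0,0,0,0.02,0,0,0,0.02]}}

```text
time_s: 17.75
ee_pos: [523.9, -115.7, 203.3]
ee_rot: [0.0, 0.548, 0.837, 0.0]
contact_force: [-0.6, 3.3, 5.5]
grip_width: 0.148
grip_force: 60.0
```

```bash
python3 s.py
```

```text
17.75 [ 523.9 -115.7  203.3] ang 113.6 F [-0.6  3.3  5.5] T [0.616 0.186 0.178] w 12.6 59.990200996398926 t6 -0.065 q6 -0.693
```

>>> {"method": "play_rows", "body": {"steps": [0,0,0,0.02,0,0,0,0.02,0,0,0,0.02]}}

```text
time_s: 18.05
ee_pos: [523.9, -115.7, 203.2]
ee_rot: [0.0, 0.572, 0.82, 0.0]
contact_force: [-0.0, 4.0, 5.5]
grip_width: 0.154
grip_force: 60.0
```

```bash
python3 s.py
```

```text
18.05 [ 523.9 -115.7  203.2] ang 110.16 F [-0.   4.   5.5] T [0.548 0.205 0.178] w 13.1 59.993582367897034 t6 -0.065 q6 -0.633
```

>>> {"method": "play_rows", "body": {"steps": [0,0,0,0.02,0,0,0,0.02,0,0,0,0.02]}}

```text
time_s: 18.35
ee_pos: [523.8, -115.7, 203.3]
ee_rot: [0.0, 0.597, 0.802, 0.0]
contact_force: [-0.9, 3.1, 4.4]
grip_width: 0.152
grip_force: 60.0
```

```bash
python3 s.py
```

```text
18.35 [ 523.8 -115.7  203.3] ang 106.72 F [-0.9  3.1  4.4] T [0.592 0.204 0.234] w 12.9 59.99712646007538 t6 -0.065 q6 -0.573
```

>>> {"method": "play_rows", "body": {"steps": [0,0,0,0.02,0,0,0,0.02]}}

```text
time_s: 18.55
ee_pos: [523.8, -115.8, 203.2]
ee_rot: [0.0, 0.613, 0.79, 0.0]
contact_force: [-0.9, 3.7, 5.2]
grip_width: 0.15
grip_force: 60.0
```

```bash
python3 s.py
```

```text
18.55 [ 523.8 -115.8  203.2] ang 104.43 F [-0.9  3.7  5.2] T [0.55  0.175 0.192] w 12.8 59.999404549598694 t6 -0.065 q6 -0.533
```

>>> {"method": "play_rows", "body": {"steps": [0,0,0,0.02,0,0,0,0.02]}}

```text
time_s: 18.75
ee_pos: [523.8, -115.8, 203.3]
ee_rot: [0.0, 0.628, 0.778, 0.0]
contact_force: [-0.4, 2.8, 6.0]
grip_width: 0.148
grip_force: 60.0
```

```bash
python3 s.py
```

```text
18.75 [ 523.8 -115.8  203.3] ang 102.13 F [-0.4  2.8  6. ] T [0.597 0.169 0.16 ] w 12.6 60.001593232154846 t6 -0.065 q6 -0.493
```

>>> {"method": "play_rows", "body": {"steps": [0,0,0,0.02]}}

```text
time_s: 18.85
ee_pos: [523.8, -115.8, 203.2]
ee_rot: [0.0, 0.636, 0.772, 0.0]
contact_force: [0.4, 3.0, 5.7]
grip_width: 0.154
grip_force: 60.0
```

```bash
python3 s.py
```

```text
18.85 [ 523.8 -115.8  203.2] ang 100.99 F [0.4 3.  5.7] T [0.605 0.134 0.153] w 13.1 60.00268220901489 t6 -0.065 q6 -0.473
```

>>> {"method": "play_rows", "body": {"steps": [0,0,0,0.02]}}

```text
time_s: 18.95
ee_pos: [523.8, -115.7, 203.3]
ee_rot: [0.0, 0.644, 0.765, 0.0]
contact_force: [-0.1, 3.6, 5.0]
grip_width: 0.151
grip_force: 60.0
```

```bash
python3 s.py
```

```text
18.95 [ 523.8 -115.7  203.3] ang 99.84 F [-0.1  3.6  5. ] T [0.606 0.203 0.146] w 12.8 60.00383377075195 t6 -0.065 q6 -0.453
```

>>> {"method": "play_rows", "body": {"steps": [0,0,0,0.02]}}

```text
time_s: 19.05
ee_pos: [523.8, -115.7, 203.3]
ee_rot: [0.0, 0.651, 0.759, 0.0]
contact_force: [-1.5, 3.8, 4.0]
grip_width: 0.148
grip_force: 60.0
```

```bash
python3 s.py
```

```text
19.05 [ 523.8 -115.7  203.3] ang 98.7 F [-1.5  3.8  4. ] T [0.608 0.123 0.203] w 12.6 60.00521242618561 t6 -0.065 q6 -0.433
```

>>> {"method": "play_rows", "body": {"steps": [0,0,0,0.02]}}

```text
time_s: 19.15
ee_pos: [523.8, -115.7, 203.2]
ee_rot: [0.0, 0.659, 0.752, 0.0]
contact_force: [-0.6, 3.3, 5.5]
grip_width: 0.151
grip_force: 60.0
```

```bash
python3 s.py
```

```text
19.15 [ 523.8 -115.7  203.2] ang 97.55 F [-0.6  3.3  5.5] T [0.591 0.175 0.222] w 12.8 60.00592052936554 t6 -0.065 q6 -0.413
```

>>> {"method": "play_rows", "body": {"steps": [0,0,0,0.02]}}

```text
time_s: 19.25
ee_pos: [523.8, -115.7, 203.3]
ee_rot: [0.0, 0.666, 0.746, 0.0]
contact_force: [-0.5, 3.9, 5.0]
grip_width: 0.146
grip_force: 60.0
```

```bash
python3 s.py
```

```text
19.25 [ 523.8 -115.7  203.3] ang 96.41 F [-0.5  3.9  5. ] T [0.564 0.226 0.255] w 12.4 60.00685393810272 t6 -0.065 q6 -0.393
```

>>> {"method": "play_rows", "body": {"steps": [0,0,0,0.02]}}

```text
time_s: 19.35
ee_pos: [523.8, -115.7, 203.3]
ee_rot: [0.0, 0.674, 0.739, 0.0]
contact_force: [-0.5, 3.1, 4.4]
grip_width: 0.148
grip_force: 60.0
```

```bash
python3 s.py
```

```text
19.35 [ 523.8 -115.7  203.3] ang 95.26 F [-0.5  3.1  4.4] T [0.646 0.206 0.182] w 12.6 60.00844895839691 t6 -0.065 q6 -0.373
```

>>> {"method": "play_rows", "body": {"steps": [0,0,0,0.01]}}

```text
time_s: 19.45
ee_pos: [523.8, -115.7, 203.3]
ee_rot: [0.0, 0.678, 0.735, 0.0]
contact_force: [-0.3, 3.0, 5.6]
grip_width: 0.151
grip_force: 60.0
```

```bash
python3 s.py
```

```text
19.45 [ 523.8 -115.7  203.3] ang 94.7 F [-0.3  3.   5.6] T [0.605 0.218 0.155] w 12.8 60.00543236732483 t6 0.157 q6 -0.363
```

>>> {"method": "play_rows", "body": {"steps": [0,0,0,0.01]}}

```text
time_s: 19.55
ee_pos: [523.8, -115.7, 203.3]
ee_rot: [0.0, 0.681, 0.732, 0.0]
contact_force: [-0.3, 4.8, 4.9]
grip_width: 0.15
grip_force: 60.0
```

```bash
python3 s.py
```

```text
19.55 [ 523.8 -115.7  203.3] ang 94.14 F [-0.3  4.8  4.9] T [0.578 0.165 0.207] w 12.8 60.006131529808044 t6 0.073 q6 -0.353
```

>>> {"method": "play_rows", "body": {"steps": [0,0,0,0.01]}}

```text
time_s: 19.65
ee_pos: [523.8, -115.8, 203.3]
ee_rot: [0.0, 0.685, 0.729, 0.0]
contact_force: [-0.4, 4.5, 5.2]
grip_width: 0.147
grip_force: 60.0
```

```bash
python3 s.py
```

```text
19.65 [ 523.8 -115.8  203.3] ang 93.56 F [-0.4  4.5  5.2] T [0.6   0.175 0.186] w 12.5 60.00744044780731 t6 0.067 q6 -0.343
```

>>> {"method": "play_rows", "body": {"steps": [0,0,0,0.01]}}

```text
time_s: 19.75
ee_pos: [523.8, -115.7, 203.3]
ee_rot: [0.0, 0.688, 0.725, 0.0]
contact_force: [-0.2, 4.1, 4.7]
grip_width: 0.149
grip_force: 60.0
```

```bash
python3 s.py
```

```text
19.75 [ 523.8 -115.7  203.3] ang 92.99 F [-0.2  4.1  4.7] T [0.626 0.194 0.187] w 12.6 60.008100271224976 t6 0.067 q6 -0.333
```

>>> {"method": "play_rows", "body": {"steps": [0,0,0,0.02]}}

```text
time_s: 19.85
ee_pos: [523.8, -115.7, 203.3]
ee_rot: [0.0, 0.696, 0.718, 0.0]
contact_force: [-1.1, 3.2, 5.2]
grip_width: 0.155
grip_force: 60.0
```

```bash
python3 s.py
```

```text
19.85 [ 523.8 -115.7  203.3] ang 91.84 F [-1.1  3.2  5.2] T [0.604 0.202 0.18 ] w 13.2 60.01152813434601 t6 -0.155 q6 -0.313
```

>>> {"method": "play_rows", "body": {"steps": [0,0,0,0.02]}}

```text
time_s: 19.95
ee_pos: [523.8, -115.7, 203.3]
ee_rot: [0.0, 0.703, 0.711, 0.0]
contact_force: [-1.2, 2.9, 4.8]
grip_width: 0.151
grip_force: 60.0
```

```bash
python3 s.py
```

```text
19.95 [ 523.8 -115.7  203.3] ang 90.68 F [-1.2  2.9  4.8] T [0.57  0.195 0.135] w 12.8 60.00469923019409 t6 -0.072 q6 -0.293
```

>>> {"method": "play_rows", "body": {"steps": [0,0,0,0.02]}}

```text
time_s: 20.05
ee_pos: [523.8, -115.7, 203.3]
ee_rot: [0.0, 0.71, 0.704, 0.0]
contact_force: [-0.6, 3.5, 6.0]
grip_width: 0.152
grip_force: 60.0
```

```bash
python3 s.py
```

```text
20.05 [ 523.8 -115.7  203.3] ang 89.53 F [-0.6  3.5  6. ] T [0.583 0.218 0.156] w 12.9 60.00864923000336 t6 -0.065 q6 -0.273
```

```bash
python3 - <<'E'
from h import *
for n in ("scene","side"):
    g=grab(n);W=cloud(g);P=vice(W);z=W[...,2];hsv=cv2.cvtColor(g["image"],cv2.COLOR_RGB2HSV);gr=(hsv[...,1]<80)
    for k,m in (("head",gr&(z>57)&(z<75)&(abs(P[...,0])<25)&(P[...,1]>25)&(P[...,1]<80)),("anv",gr&(abs(z-46)<4)&(abs(P[...,0])<20)&(P[...,1]>62)&(P[...,1]<95)),("jaw",gr&(abs(z-47)<4)&(abs(P[...,0])<20)&(P[...,1]>12)&(P[...,1]<42))):
        if m.sum(): print(n,k,m.sum(),np.percentile(P[m],[3,50,97],axis=0).round(1).tolist())
    save(cv2.resize(g["image"][150:240,205:305] if n=="scene" else g["image"][145:235,225:325],None,fx=4,fy=4,interpolation=3),"pics/k_%s.png"%n)
save(np.hstack([cv2.imread("pics/k_scene.png"),cv2.imread("pics/k_side.png")])[...,::-1],"pics/k1.png")
E
```

```text
scene head 67 [[-6.9, 38.4], [5.6, 50.5], [13.2, 62.2]]
scene anv 90 [[-18.5, 64.0], [0.6, 75.6], [15.9, 87.4]]
scene jaw 87 [[-16.9, 19.0], [2.2, 29.5], [17.6, 40.8]]
side head 79 [[-13.2, 43.5], [-2.5, 57.0], [11.0, 66.4]]
side anv 128 [[-18.7, 63.1], [-1.1, 77.6], [15.8, 90.7]]
side jaw 56 [[-18.8, 14.7], [-8.5, 27.0], [13.1, 39.6]]
```

View pics/k1.png

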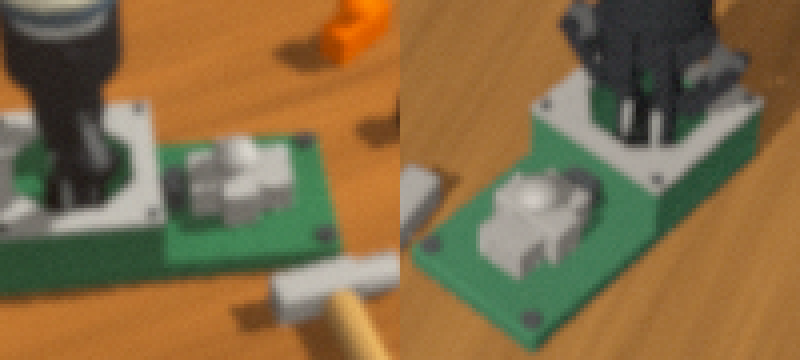

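The jaw is up to the stake, and the stake is nearly at the anvil. I'm continuing in small steps.

>>> {"method": "play_rows", "body": {"steps": [0,0,0,0.02]}}

```text
time_s: 20.25
ee_pos: [523.8, -115.7, 203.3]
ee_rot: [0.0, 0.717, 0.697, 0.0]
contact_force: [-0.8, 4.5, 5.9]
grip_width: 0.15
grip_force: 60.0
```

```bash
python3 s.py
```

```text
20.25 [ 523.8 -115.7  203.3] ang 88.42 F [-0.8  4.5  5.9] T [0.576 0.186 0.189] w 12.7 60.014135241508484 t6 -0.222 q6 -0.253
```

>>> {"method": "play_rows", "body": {"steps": [0,0,0,0.02]}}

```text
time_s: 20.35
ee_pos: [523.8, -115.7, 203.3]
ee_rot: [0.0, 0.724, 0.69, 0.0]
contact_force: [-2.4, 3.7, 5.5]
grip_width: 0.15
grip_force: 60.0
```

```bash
python3 s.py
```

```text
20.35 [ 523.8 -115.7  203.3] ang 87.24 F [-2.4  3.7  5.5] T [0.595 0.179 0.203] w 12.8 59.995737075805664 t6 -0.077 q6 -0.233
```

>>> {"method": "play_rows", "body": {"steps": [0,0,0,0.02]}}

```text
time_s: 20.45
ee_pos: [523.8, -115.7, 203.3]
ee_rot: [0.0, 0.731, 0.683, 0.0]
contact_force: [-0.0, 3.7, 5.6]
grip_width: 0.149
grip_force: 60.0
```

```bash
python3 s.py
```

```text
20.45 [ 523.8 -115.7  203.3] ang 86.09 F [-0.   3.7  5.6] T [0.625 0.21  0.19 ] w 12.6 60.00406086444855 t6 -0.05 q6 -0.213
```

>>> {"method": "play_rows", "body": {"steps": [0,0,0,0.02]}}

```text
time_s: 20.55
ee_pos: [523.8, -115.7, 203.3]
ee_rot: [0.0, 0.738, 0.675, 0.0]
contact_force: [0.4, 3.4, 6.5]
grip_width: 0.151
grip_force: 60.1
```

```bash
python3 s.py
```

```text
20.55 [ 523.8 -115.7  203.3] ang 84.95 F [0.4 3.4 6.5] T [0.643 0.19  0.237] w 12.8 60.0566303730011 t6 -0.026 q6 -0.193
```

>>> {"method": "play_rows", "body": {"steps": [0,0,0,0.02]}}

```text
time_s: 20.65
ee_pos: [523.8, -115.7, 203.2]
ee_rot: [0.0, 0.744, 0.668, 0.0]
contact_force: [-0.4, 4.4, 5.0]
grip_width: 0.152
grip_force: 60.1
```

```bash
python3 s.py
```

```text
20.65 [ 523.8 -115.7  203.2] ang 83.81 F [-0.4  4.4  5. ] T [0.597 0.258 0.259] w 12.9 60.06760597229004 t6 -0.004 q6 -0.173
```

>>> {"method": "play_rows", "body": {"steps": [0,0,0,0.02]}}

```text
time_s: 20.75
ee_pos: [523.9, -115.7, 203.3]
ee_rot: [0.0, 0.751, 0.66, 0.0]
contact_force: [-0.6, 3.5, 6.0]
grip_width: 0.15
grip_force: 60.1
```

```bash
python3 s.py
```

```text
20.75 [ 523.9 -115.7  203.3] ang 82.66 F [-0.6  3.5  6. ] T [0.573 0.212 0.288] w 12.7 60.07653057575226 t6 0.018 q6 -0.153
```

Joint-6 effort has risen about 0.083 N·m over steady free turning, and the wrist torque agrees (0.288 against about 0.18). The grip is snug, so I'm stopping, releasing and withdrawing.

>>> {"method": "play_rows", "body": {"steps": [0,0,0,0,0,0,0,0]}}

```text
time_s: 20.95
ee_pos: [523.8, -115.7, 203.3]
ee_rot: [0.0, 0.751, 0.661, 0.0]
contact_force: [-0.7, 3.4, 5.3]
grip_width: 0.149
grip_force: 60.0
```

>>> {"method": "play_rows", "body": {"steps": [0,0,0,0,0,0,0,0,0,0,0,0,0,0,0,0,0,0,0,0], "claw": 0.62}}

```text
time_s: 21.45
ee_pos: [523.7, -116.1, 202.5]
ee_rot: [-0.0, 0.751, 0.66, -0.0]
contact_force: [0.5, 0.2, 0.1]
grip_width: 0.381
grip_force: 0.0
```

>>> {"method": "play_rows", "body": {"steps": [0,0,-0.5,0,0,0,-1,0,0,0,-2,0,0,0,-3,0,0,0,-3,0,0,0,-3,0,0,0,-2,0,0,0,0,0]}}

```text
time_s: 22.25
ee_pos: [524.0, -116.0, 352.9]
ee_rot: [0.003, 0.751, 0.66, 0.002]
contact_force: [-0.6, -0.5, 0.6]
grip_width: 0.382
grip_force: 0.0
```

```bash
python3 s.py; python3 - <<'E'
from h import *
g=grab("wrist");save(g["image"],"pics/w5.png")
E
```

```text
22.25 [ 524.  -116.   352.9] ang 82.67 F [-0.6 -0.5  0.6] T [-0.004 -0.035 -0.019] w 32.4 0.0 t6 0.0 q6 -0.153
```

View pics/w5.png

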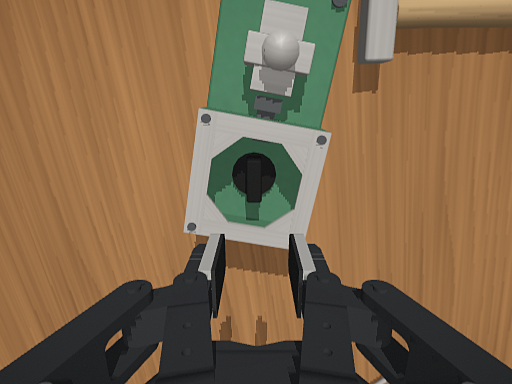

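The stake at (280,48) is held between jaw and anvil. The knob at (254,175) stayed where I left it, and the hand is clear.

```bash
python3 -c "
from rig import arm
print(arm.job_done())"
```

```text
the job is handed in; nothing more can be done
None
```

The stake is gripped between the vice jaws at about 10 N by the torque reading (snug is 5 to 21 N), the hand is out and clear, and the job is handed in at about 22 s of the 72 s allowed.

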